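# Square a glass plate into the corner of a bonding jig

### The job

Take the green glass plate out of its wooden cradle, where only its long sides are free, lay it on the open bench and take it again by its short ends, then lower it into the bay of the aluminium jig, never letting the glass fall. With the cork block held in the gripper, and not with the fingers, nudge the plate through the gaps in the bay's walls until it lies flush against both the back fence and the left side fence. Finally stand the cork block upright on the bench, clear of the jig, and leave the blue-capped jar, the yellow-capped bottle and the orange clamp where they are.

Things in the scene. Friction and masses are not known exactly. Their poses are not given: they have to be found in the camera images.
- glass_plate: Green glass plate, loose, 66 mm long (own x) by 52 mm wide (own y) by 16 mm thick, 0.14 kg. Origin: centre of its underside; z up. It starts flat in the cradle with its x along the cradle's x.
- cradle: Fixed wooden cradle. Origin: centre of its underside. A floor 12 mm thick and 44 mm wide (own y), narrower than the plate, between two end cheeks whose inner faces are at x = +36 and -36 mm, 12 mm thick, 56 mm wide, tops 50 mm above the bench. The plate rests on the floor between the cheeks, its long sides (facing own +y and -y) free.
- jig: Fixed jig. Origin: centre of the underside of its black base, 172 (own x) x 112 (own y) x 10 mm. Aluminium walls 12 mm thick enclose a bay; inner faces at x = +62 (back fence), x = -62 (front wall), y = +32 (left side fence), y = -32 mm (right wall). They rise straight 26 mm above the base, then lean outward 8 mm over 10 mm more as a lead-in. The plate fits only with its length along jig x.
- jig_middle (a point): Middle of the bay, on the base's top (jig x = 0, y = 0, z = 10 mm); axes as the jig's. With the plate laid near here there is about 29 mm for a finger at each short end, but only some 6 mm beside each long side.
- front_gap (a point): Middle of the gap in the front wall, on the base's top (jig x = -68, y = +6, z = 10 mm); axes as the jig's. The gap is 40 mm wide (y = -14 to +26 mm), open upward; through it the plate can be pushed along jig +x to the back fence.
- side_gap (a point): Middle of the gap in the right wall, on the base's top (jig x = +16, y = -38, z = 10 mm); axes as the jig's. The gap is 52 mm wide (x = -10 to +42 mm), open upward; through it the plate can be pushed along jig +y to the left side fence.
- jig_corner (a point): The jig's square corner, where the inner faces of the back fence and the left side fence meet the base's top (jig x = +62, y = +32, z = 10 mm); axes as the jig's. With the plate home its origin lies at x = -33, y = -26, z = 0 mm from this point in these axes (its long side along x, either way round).
- cork_block: Loose cork block, 60 x 111 x 28 mm, 0.05 kg, the nudging tool. It stands on end, 111 mm tall: its own y (111 mm) points up, own x (60 mm) and own z (28 mm) are level. Origin: centre of one of its 60 x 111 mm faces, half-way up; the block extends 28 mm from there along own +z.
- cork_foot (a point): Centre of the cork block's lower 60 x 28 mm end face, on the bench while it stands; axes as the block's.
- grit_jar: White jar with a blue cap, loose bystander, 58 mm across, 104 mm tall. Origin: centre of its underside.
- oil_bottle: White bottle with yellow cap, loose bystander, 44 mm across, 122 mm tall. Origin: centre of its underside.
- spring_clamp: Orange spring clamp lying flat, loose bystander, about 74 x 106 x 18 mm (own x, y, z). Origin: centre of its underside.
Mind the look-alikes: they are no part of the job. What is shaped like the cork_block but purple is not meant.

How it is judged:
By the outcome, as a careful person would: the job done as asked, in the order asked, and still so for the second after the job is handed in, with the robot touching nothing.
It also fails if it takes over 72 s, if anything falls off the work surface, if the arm or the gripper's body presses on something with over 40 N, if the wrist force passes 120 N, or if a joint passes its speed limit or range.

### The arm

A 6-joint arm with a two-finger parallel gripper is mounted at the origin on a cart in front of the work surface, level with it; the furniture and walls round the work are solid. World frame = base frame: x ahead of the robot, y to its left, z up, the work surface at z = 0. Lengths are in m, angles in degrees, forces in N, time in s.
With the tool pointing down it reaches from about 0.25 to 0.725 m from the base axis. Payload 4 kg.
Tool frame: the origin (TCP) lies between the finger pads; the fingertips stand env.nose_length ahead of it and the grasp point (between the pads) lies 5 mm behind it (env.nose_length is the distance from the TCP to the fingertips, in m); z points along the fingers, y is the line along which they close (so a half turn about z gives the same grasp; the last joint's range is limited). The gripper opens to 85 mm and grips with 20 to 120 N. Pads are 22 mm wide; open, the fingers measure 114 mm over their backs; the gripper's body (76 mm by 85 mm) begins 54 mm behind the grasp point. The pads swing forward as they close: fully open they stand 13 mm farther back than shut.
Start: joints at [-76.719, 13.785, 0.286, 76.501, 0, 90], TCP at [0.115, -0.487, 0.245] pointing down, gripper open.
Joint ranges: [-155.79, 155.79], [-60.16, 107.12], [-62.33, 73.08], [-114, 123.19], [-81.49, 82.49], [-180, 180]. Speed limits (degrees/s): [159.86, 159.86, 180, 180, 180, 180].

### API

Orientations are given as [roll, pitch, yaw] about the fixed x, y, z axes, in that order (R = Rz(yaw) Ry(pitch) Rx(roll)).
In Python, from bench import env gives the robot as it stands.
- The arm moves only by the tool drive_tool, never from a script. Its argument "steps" is a list that holds one entry, the list of rows, each a list of 5 numbers: the shift along the tool's x, y, z in m, then the turn about the tool's z in degrees, then the closure, from 0 (fully open) to 1 (shut). A call has 1 to 10 rows; each row shifts and turns the commanded pose from where the row before left it, along the tool's axes as they then stand; what a row does not reach is not made up. A row lasts 1/8 s, in which the tool goes at most 62.5 mm and 10.7 degrees, less where a joint would pass 70% of its speed; a pose out of reach is approached as far as the arm can. A call with a gripper value outside its range is refused whole. The fingers move at their own pace and stop on an object; "newtons" is the grip in N (left out, the last holds). Time passes only in rows, so rows that do not move let the fingers close. It gives the time, the measured TCP pose, the force, the opening and the grip force at its end, in the units of the state.
- env.read_state(): the state, without advancing time (a new reading comes with each control period).
- env.read_camera(name): name is "scene" or "top" or "wrist"; returns the picture (384x512x3 uint8, blue, green, red); there is no depth.
- env.camera_params(name): a dict with "fx", "fy", "cx", "cy" (pixels), "cam_to_world" (4x4, takes a point from camera to world coordinates); the wrist camera has in their place "mount" (4x4, takes a point from camera to tool coordinates, whose origin is the TCP and whose axes are the flange's). Camera axes: x right, y down, z forward; pixel columns grow to the right and rows downward; lengths in m; the calibration is good to about 2 mm. A picture is of the moment at which its call begins: read the wrist's pose just before it. camera_params takes no time and is no camera call.
- env.finish_job(): hands the job in; it is judged then, once.
The state is a dict: "clock": time; "q": joint angles; "qd": joint speeds; "joint_torque": joint torques, N m; "tcp_pos": TCP position; "eef_rot": TCP orientation; "contact_force": force on the tool from outside, world axes, zero at the start; "ft_torque": the same for the moment, N m; "gripper_width": opening from 0.0 (shut) to 1.0 (fully open); "finger_force": force on a finger pad.
Only numpy, scipy, OpenCV 4.12 (cv2) and the standard library are available. Lean on these libraries where they do the work, as an engineer would, in place of code of your own. Each camera call takes 0.05 s, during which the arm holds its last target. There are 200 camera calls.

## Working session

There is one attempt and no reset: what is moved stays moved. The work goes in short steps, Python scripts to look and compute and a tool call to move; the robot and the scene stay as the last step left them, time stands still between calls to the robot, and variables do not carry over. Pictures are saved under pics/ and viewed, at most 10 in all, crops included, and the job is handed in when it is done.

Besides the shell and the picture viewer there is one more tool, called after "Emit:" as a command line: name --argument value ..., lists and objects as JSON in quotes. drive_tool: Moves the arm, as the interface text tells. Its arguments: {"type":"object","properties":{"steps":{"type":"array"},"newtons":{"type":"number"}},"required":["steps"]}

```bash
ls; mkdir -p pics
python3 - <<'E'
from bench import env
import cv2,numpy as np
s=env.read_state();print({k:np.round(v,3) for k,v in s.items()});print(env.nose_length)
for n in("scene","top"):
    cv2.imwrite(f"pics/{n}0.png",cv2.resize(env.read_camera(n),(800,600),interpolation=cv2.INTER_CUBIC))
for n in("scene","top","wrist"):
    print(n,{k:np.round(v,4).tolist() for k,v in env.camera_params(n).items()})
E
```

```text
pics
{'clock': np.float64(0.0), 'q': array([-76.72 ,  13.83 ,   0.213,  76.502,  -0.   ,  90.003]), 'qd': array([ 0.04 ,  0.013, -0.011, -0.031, -0.049,  0.02 ]), 'joint_torque': array([-0.0000e+00, -3.7232e+01,  2.5241e+01,  1.7000e-02, -0.0000e+00,
       -0.0000e+00]), 'tcp_pos': array([ 0.115, -0.486,  0.244]), 'eef_rot': array([-179.882,    0.   ,   13.278]), 'contact_force': array([-0.671, -0.272, -0.382]), 'ft_torque': array([ 0.028, -0.028,  0.009]), 'finger_force': np.float64(0.0), 'gripper_width': np.float64(0.998)}
0.014
scene {'fx': 477.9891, 'fy': 477.9891, 'cx': 257.5048, 'cy': 182.1515, 'cam_to_world': [[-0.6545, 0.6554, -0.3769, 1.0065], [0.756, 0.5741, -0.3146, 0.4134], [0.0101, -0.4909, -0.8712, 1.1595], [0.0, 0.0, 0.0, 1.0]]}
top {'fx': 422.5942, 'fy': 422.5942, 'cx': 255.8628, 'cy': 192.2582, 'cam_to_world': [[-0.024, -0.9922, 0.122, 0.3691], [-0.9994, 0.0267, 0.0207, 0.0197], [-0.0238, -0.1214, -0.9923, 1.2908], [0.0, 0.0, 0.0, 1.0]]}
wrist {'fx': 299.8689, 'fy': 299.8689, 'cx': 258.1594, 'cy': 191.7145, 'mount': [[-0.0001, -0.9612, -0.2758, 0.0698], [1.0, -0.0, -0.0002, -0.0], [0.0002, -0.2758, 0.9612, -0.1286], [0.0, 0.0, 0.0, 1.0]]}
```

View pics/top0.png

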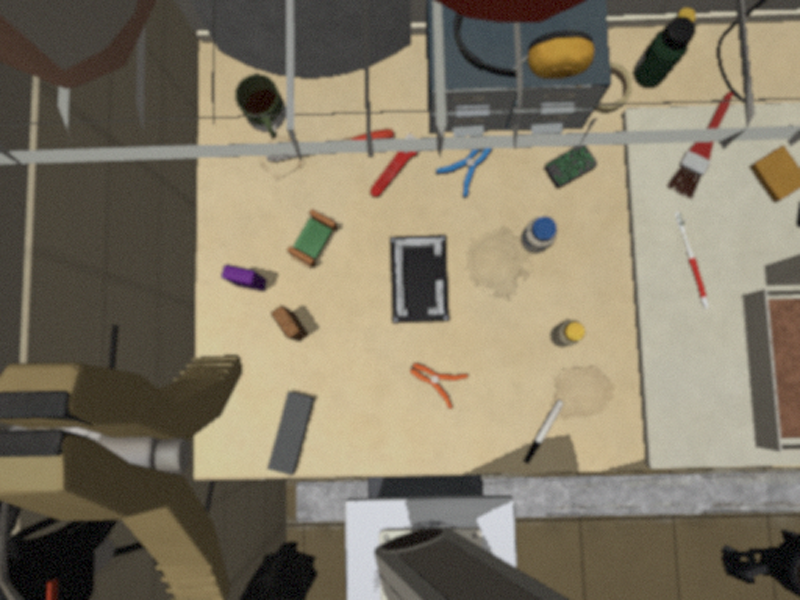

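View pics/scene0.png

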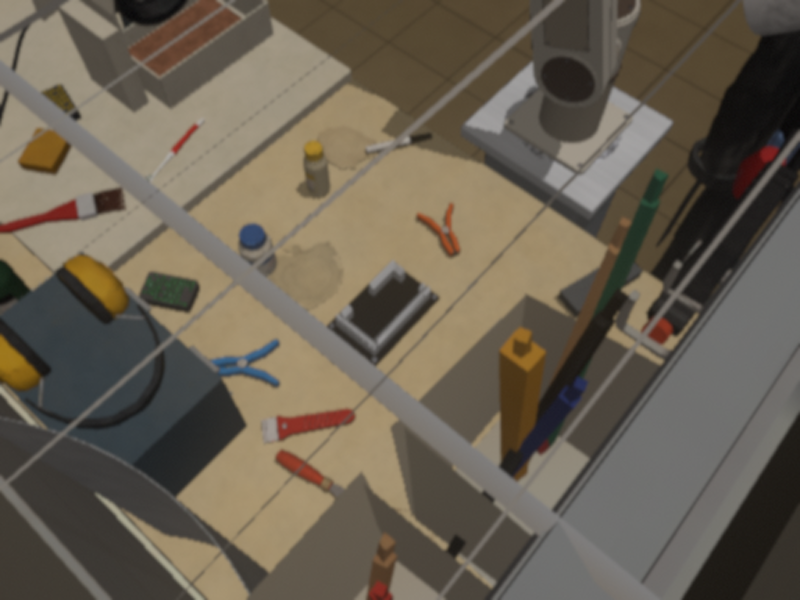

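The top view shows the following:
- The plate in its cradle is near (314,239).
- The jig is near (420,280), with its gaps in the bottom and right walls, so jig +x is about world +x.
- The cork block is at (290,322), and the purple look-alike at (243,278).

The scene view shows the jig with the bottle, jar and clamp around it. I'll enlarge the working area for corner readings.

```bash
cat > h.py <<'E'
from bench import env
import cv2,numpy as np
from scipy.spatial.transform import Rotation as R
def T_tool(s):
    T=np.eye(4);T[:3,:3]=R.from_euler('xyz',s['eef_rot'],degrees=True).as_matrix();T[:3,3]=s['tcp_pos'];return T
def c2w(n,s=None):
    p=env.camera_params(n);return p,(p['cam_to_world'] if n!='wrist' else T_tool(s)@p['mount'])
def ray(n,uv,s=None):
    p,M=c2w(n,s);M=np.array(M);d=M[:3,:3]@[(uv[0]-p['cx'])/p['fx'],(uv[1]-p['cy'])/p['fy'],1];return M[:3,3],d
def p2w(n,uv,z,s=None):
    o,d=ray(n,uv,s);return o+d*(z-o[2])/d[2]
def snap(n,name,roi=None,k=1.5625):
    s=env.read_state();im=env.read_camera(n)
    if roi: im=im[roi[1]:roi[3],roi[0]:roi[2]]
    cv2.imwrite(f"pics/{name}.png",cv2.resize(im,None,fx=k,fy=k,interpolation=cv2.INTER_CUBIC));return s
def tomove(s,target,yaw):
    "tool-frame shift and turn from state s to a world target (tool down, yaw about world z)"
    T=T_tool(s);print('shift mm',np.round(1e3*T[:3,:3].T@(np.array(target)-T[:3,3]),1),'turn',round(-(yaw-s['eef_rot'][2]),1))
E
python3 - <<'E'
from h import *
snap("top","t1",(140,125,300,225),5)
f=1/1.5625
# bar triangulation: plane through scene line, rays from top
o,d1=ray("scene",(0,70*f));_,d2=ray("scene",(400*f,385*f));n=np.cross(d1,d2)
for uv in((100,152),(290,148),(600,138),(780,132)):
    O,d=ray("top",np.array(uv)*f);t=n@(o-O)/(n@d);print(uv,np.round(O+d*t,3))
for nm,uv,z in(("plate",(314,239),.028),("jig",(420,280),.01),("corktop",(283,318),.11),("bottle",(572,331),.122),("jar",(543,229),.104),("clamp",(433,379),.01),("redscr",(385,180),.01)):
    print(nm,np.round(p2w("top",np.array(uv)*f,z),3))
E
```

```text
(100, 152) [0.738 0.506 0.301]
(290, 148) [0.74  0.208 0.288]
(600, 138) [ 0.745 -0.283  0.276]
(780, 132) [ 0.748 -0.569  0.269]
plate [0.65  0.211 0.028]
jig [0.566 0.006 0.01 ]
corktop [0.488 0.256 0.11 ]
bottle [ 0.45  -0.258  0.122]
jar [ 0.639 -0.22   0.104]
clamp [ 0.372 -0.014  0.01 ]
redscr [0.77 0.07 0.01]
```

View pics/t1.png

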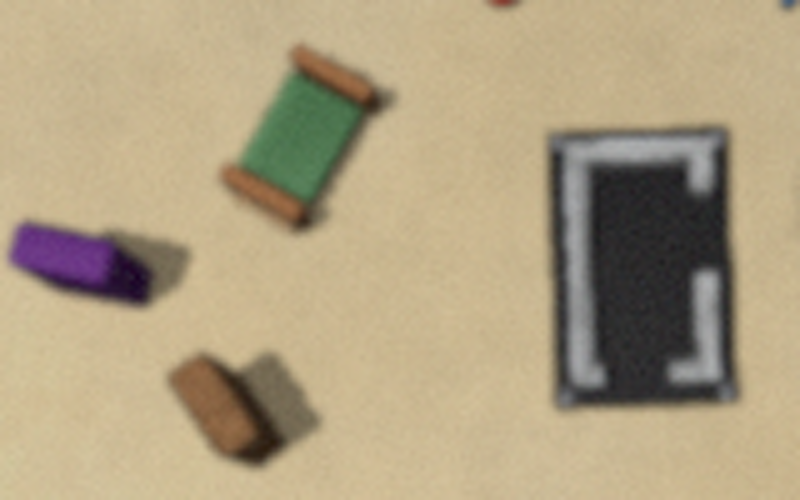

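The enlarged crop gives these readings:
- Plate corners are about (296,70), (366,105), (307,200) and (243,167), between cheeks centred at (333,77) and (263,195).
- Jig base corners are (552,132), (727,130), (738,400) and (562,403).
- The cork's top face runs from (170,377) and (203,355) to about (258,430) and (230,455).

The overhead bar sits at x≈0.74, z≈0.28.

Run:
```python
from h import *
def P(l,z): return np.array([p2w("top",(140+a/5,125+b/5),z)[:2] for a,b in l])
def ang(v): return round(np.degrees(np.arctan2(v[1],v[0])),1)
p=P([(296,70),(366,105),(307,200),(243,167)],.028);print("plate",p.mean(0).round(4),ang(p[0]-p[3]),ang(p[1]-p[2]))
c=P([(333,77),(263,195)],.05);print("cradle",c.mean(0).round(4),ang(c[0]-c[1]),np.linalg.norm(c[0]-c[1]))
j=P([(552,132),(727,130),(738,400),(562,403)],.01);print("jig",j.mean(0).round(4),ang(j[0]-j[3]),ang(j[1]-j[2]),ang(j[0]-j[1]),np.linalg.norm(j[0]-j[3]),np.linalg.norm(j[0]-j[1]))
k=P([(170,377),(203,355),(258,430),(230,455)],.111);print("cork",k.mean(0).round(4),ang(k[0]-k[3]),ang(k[1]-k[2]),np.linalg.norm(k[0]-k[3]),np.linalg.norm(k[0]-k[1]))
s=env.read_state()
for yaw in(-28,62): tomove(s,(.645,.215,.12),yaw)
```

```text
plate [0.6525 0.2119] -28.9 -32.3
cradle [0.6474 0.2116] -31.0 0.08289323747330209
jig [0.5693 0.0053] 0.8 0.4 89.0 0.1683099861493916 0.10807395103547073
cork [0.4811 0.2501] 37.0 35.6 0.056196112638429906 0.022229374545202126
shift mm [ 677.2 -560.4  125.5] turn 41.3
shift mm [ 677.2 -560.4  125.5] turn -48.7
```

Emit:
drive_tool --steps '[[[0.045,-0.0373,0.004,0,0],[0.045,-0.0373,0.004,0,0],[0.045,-0.0373,0.004,0,0],[0.045,-0.0373,0.004,0,0],[0.045,-0.0373,0.004,0,0],[0.045,-0.0373,0.004,0,0],[0.045,-0.0373,0.004,0,0],[0.045,-0.0373,0.004,0,0]]]'

```text
clock: 1.15
tcp_pos: [0.3975, -0.1118, 0.2132]
eef_rot: [180.0, -0.0, 13.3]
contact_force: [1.4, -0.8, 1.4]
gripper_width: 1.001
finger_force: 0.0
```

Emit:
drive_tool --steps '[[[0.045,-0.0373,0.004,0,0],[0.045,-0.0373,0.004,0,0],[0.045,-0.0373,0.004,0,0],[0.045,-0.0373,0.004,0,0],[0.045,-0.0373,0.004,0,0],[0.045,-0.0373,0.004,0,0],[0.045,-0.0373,0.004,0,0]]]'

```text
clock: 2.02
tcp_pos: [0.6496, 0.1917, 0.1849]
eef_rot: [-178.9, 0.1, 16.0]
contact_force: [0.3, -0.1, 0.8]
gripper_width: 0.998
finger_force: 0.0
```

Emit:
drive_tool --steps '[[[0,0,0,-10.4,0],[0,0,0,-10.4,0],[0,0,0,-10.4,0],[0,0,0,-10.4,0],[0,0,0,-10.4,0],[0,0,0,-10.4,0],[0,0,0,-10.4,0]]]'

```text
clock: 2.9
tcp_pos: [0.6486, 0.1897, 0.1848]
eef_rot: [-179.6, -1.0, 89.0]
contact_force: [0.7, -0.1, -0.3]
gripper_width: 1.002
finger_force: 0.0
```

Emit:
drive_tool --steps '[[[0,0,0,-10.4,0],[0,0,0,-10.4,0],[0,0,0,-10.4,0],[0,0,0,-10.4,0],[0,0,0,-10.4,0],[0,0,0,-10.4,0],[0,0,0,-2,0],[0,0,0,0,0]]]'

```text
clock: 3.9
tcp_pos: [0.6488, 0.1898, 0.1852]
eef_rot: [179.2, -0.8, 153.0]
contact_force: [-0.3, -0.1, -0.4]
gripper_width: 0.999
finger_force: 0.0
```

Run:
```python
from h import *
s=snap("wrist","w1");print(s['tcp_pos'].round(4),s['eef_rot'].round(2),s['q'].round(1),s['contact_force'].round(1))
```

```text
[0.6488 0.1898 0.1852] [179.21  -0.8  152.96] [15.8 36.  25.5 79.5  1.1 42.9] [-0.3 -0.1 -0.4]
```

View pics/w1.png

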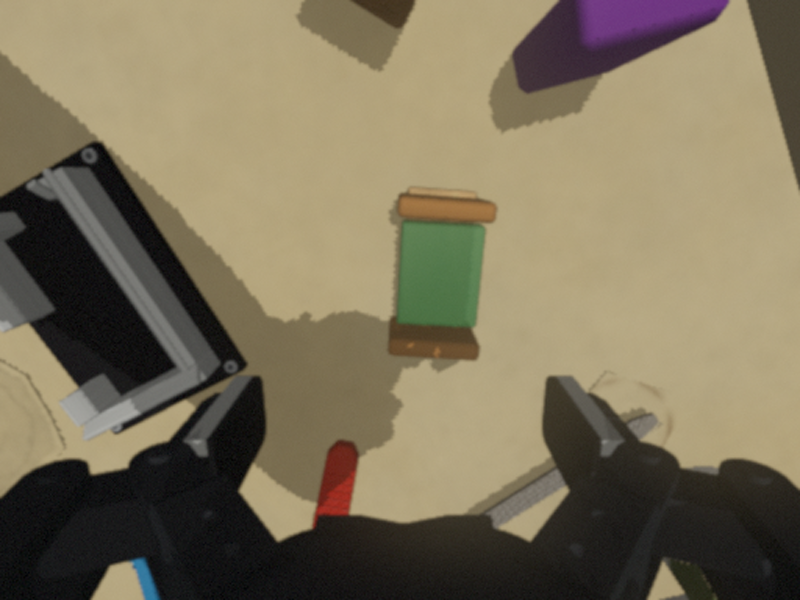

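The wrist view shows the plate at about (400,222), (485,224), (476,327) and (397,325), between the cheeks. The purple block is at upper right, the cork block's edge at top (380,10), and the jig at left. The fingers are clear.

Run:
```python
from h import *
s=env.read_state()
P=np.array([p2w("wrist",(a/1.5625,b/1.5625),.028,s)[:2] for a,b in[(400,222),(485,224),(476,327),(397,325)]])
def ang(v): return round(np.degrees(np.arctan2(v[1],v[0])),1)
print(P.round(4).tolist(),P.mean(0).round(4),ang(P[0]-P[3]),ang(P[1]-P[2]),ang(P[1]-P[0]),np.linalg.norm(P[0]-P[3]),np.linalg.norm(P[0]-P[1]))
c=np.array([p2w("wrist",(a/1.5625,b/1.5625),.05,s)[:2] for a,b in[(447,208),(434,345)]]);print('cheeks',c.mean(0),ang(c[0]-c[1]),np.linalg.norm(c[0]-c[1]))
```

```text
[[0.6139, 0.2076], [0.6386, 0.2532], [0.6962, 0.2206], [0.6716, 0.1759]] [0.6551 0.2143] 151.2 150.5 61.5 0.06577994119879389 0.051796984006589226
cheeks [0.6517555  0.21426933] 148.8 0.08137846922053099
```

```bash
cat >> h.py <<'E'
def plan(s,target,yaw):
    "turn first, then shift along the turned tool axes"
    t=-(yaw-s['eef_rot'][2]);t=(t+180)%360-180
    M=T_tool(s)[:3,:3]@R.from_euler('z',t,degrees=True).as_matrix()
    print('turn',round(t,1),'then shift mm',np.round(1e3*M.T@(np.array(target)-s['tcp_pos']),1))
E
python3 - <<'E'
from h import *
s=env.read_state();plan(s,(.653,.2135,.08),150);plan(s,(.653,.2135,.026),150)
E
```

```text
turn 3.0 then shift mm [  6.7  21.3 105.7]
turn 3.0 then shift mm [  5.9  20.6 159.7]
```

Emit:
drive_tool --steps '[[[0,0,0,3,0],[0.003,0.01,0.02,0,0],[0.003,0.0106,0.03,0,0],[0,0,0.03,0,0],[0,0,0.03,0,0],[0,0,0.025,0,0],[0,0,0.015,0,0],[0,0,0.01,0,0],[0,0,0,0,0]]]'

```text
clock: 5.08
tcp_pos: [0.6527, 0.2137, 0.0252]
eef_rot: [179.3, -0.9, 150.1]
contact_force: [0.1, 0.1, 0.2]
gripper_width: 1.003
finger_force: 0.0
```

Run:
```python
from h import *
s=snap("wrist","w2");print(s['tcp_pos'].round(4),s['eef_rot'].round(2),s['contact_force'].round(1));plan(s,(.653,.2135,.026),150)
```

```text
[0.6527 0.2137 0.0252] [179.27  -0.86 150.09] [0.1 0.1 0.2]
turn 0.1 then shift mm [-0.3 -0.  -0.8]
```

View pics/w2.png

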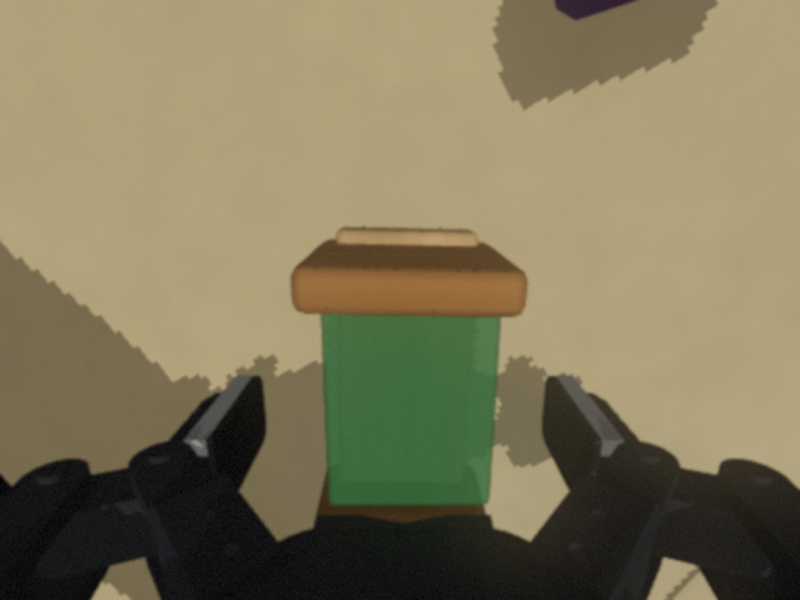

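The plate (325–498, 315–505) is centred between the open fingers, so I'll close.

Emit:
drive_tool --steps '[[[0,0,0,0,0.6],[0,0,0,0,0.6],[0,0,0,0,0.6],[0,0,0,0,0.6],[0,0,0,0,0.6],[0,0,0,0,0.6]]]' --newtons 40

```text
clock: 5.88
tcp_pos: [0.6541, 0.2139, 0.0274]
eef_rot: [179.1, -0.7, 150.1]
contact_force: [-0.1, -1.1, 5.1]
gripper_width: 0.596
finger_force: 43.9
```

Emit:
drive_tool --steps '[[[0,0,-0.005,0,0.6],[0,0,-0.01,0,0.6],[0,0,-0.02,0,0.6],[0,0,-0.025,0,0.6],[0,0,-0.02,0,0.6],[0,0,0,0,0.6]]]'

```text
clock: 6.62
tcp_pos: [0.6549, 0.2125, 0.1084]
eef_rot: [179.0, -0.6, 150.1]
contact_force: [0.8, -0.2, -0.9]
gripper_width: 0.597
finger_force: 43.2
```

Run:
```python
from h import *
s=env.read_state();print({k:np.round(v,3) for k,v in s.items()});plan(s,(.52,.13,.10),180);plan(s,(.52,.13,.017),180)
```

```text
{'clock': np.float64(6.625), 'q': array([17.504, 39.615, 20.361, 70.48 ,  1.124, 47.433]), 'qd': array([-0.024,  1.815, -2.545, -1.017,  0.017, -0.019]), 'joint_torque': array([-1.6000e-02, -5.7633e+01,  2.5117e+01,  2.9100e-01,  6.8000e-02,
       -1.0000e-03]), 'tcp_pos': array([0.655, 0.212, 0.108]), 'eef_rot': array([179.044,  -0.648, 150.079]), 'contact_force': array([ 0.824, -0.234, -0.904]), 'ft_torque': array([-0.029, -0.   ,  0.025]), 'finger_force': np.float64(43.192), 'gripper_width': np.float64(0.597)}
turn -29.9 then shift mm [134.9 -82.7   6.9]
turn -29.9 then shift mm [134.8 -84.3  89.9]
```

Emit:
drive_tool --steps '[[[0,0,0,-5,0.6],[0,0,0,-10,0.6],[0,0,0,-10,0.6],[0,0,0,-4.9,0.6],[0.0135,-0.0084,0,0,0.6],[0.027,-0.0168,0,0,0.6],[0.027,-0.0168,0,0,0.6],[0.027,-0.0168,0,0,0.6],[0.027,-0.0168,0,0,0.6],[0.0135,-0.0084,0,0,0.6]]]'

```text
clock: 7.88
tcp_pos: [0.5159, 0.1271, 0.1039]
eef_rot: [179.0, -0.5, 180.0]
contact_force: [0.3, 0.2, -1.1]
gripper_width: 0.593
finger_force: 43.2
```

Emit:
drive_tool --steps '[[[0,0,0.01,0,0.6],[0,0,0.02,0,0.6],[0,0,0.02,0,0.6],[0,0,0.018,0,0.6],[0,0,0.01,0,0.6],[0,0,0.005,0,0.6],[0,0,0,0,0.6],[0,0,0,0,0.6]]]'

```text
clock: 8.88
tcp_pos: [0.5187, 0.1299, 0.0228]
eef_rot: [178.9, -0.2, 180.0]
contact_force: [0.6, 0.7, -0.5]
gripper_width: 0.601
finger_force: 43.2
```

Emit:
drive_tool --steps '[[[0,0,0.003,0,0.6],[0,0,0.002,0,0.6],[0,0,0.001,0,0.6],[0,0,0,0,0.6],[0,0,0,0,0.6]]]'

```text
clock: 9.5
tcp_pos: [0.5181, 0.1298, 0.0162]
eef_rot: [178.9, -0.3, 180.0]
contact_force: [0.7, 0.5, -1.2]
gripper_width: 0.598
finger_force: 43.2
```

Emit:
drive_tool --steps '[[[0,0,0.001,0,0.6],[0,0,0,0,0.6],[0,0,0,0,0.6]]]'

```text
clock: 9.88
tcp_pos: [0.5182, 0.1299, 0.0155]
eef_rot: [178.9, -0.3, 180.0]
contact_force: [-0.6, -0.1, 2.6]
gripper_width: 0.597
finger_force: 43.5
```

Emit:
drive_tool --steps '[[[0,0,0.001,0,0.6],[0,0,0,0,0.6],[0,0,0,0,0.6]]]'

```text
clock: 10.25
tcp_pos: [0.5183, 0.1299, 0.0154]
eef_rot: [178.9, -0.3, 180.0]
contact_force: [-2.3, -0.1, 9.8]
gripper_width: 0.596
finger_force: 44.3
```

Emit:
drive_tool --steps '[[[0,0,-0.001,0,0.2],[0,0,0,0,0],[0,0,0,0,0],[0,0,0,0,0],[0,0,-0.02,0,0],[0,0,-0.05,0,0],[0,0,-0.02,0,0]]]'

```text
clock: 11.12
tcp_pos: [0.5201, 0.1285, 0.1078]
eef_rot: [178.9, -0.1, 180.0]
contact_force: [0.5, 0.4, -0.6]
gripper_width: 1.002
finger_force: 0.0
```

Emit:
drive_tool --steps '[[[0,0,0,-10,0],[0,0,0,-10,0],[0,0,0,-10,0],[0,0,0,-10,0],[0,0,0,-10,0],[0,0,0,-10,0],[0,0,0,-10,0],[0,0,0,-10,0],[0,0,0,-10,0],[0,0,0,0,0]]]'

```text
clock: 12.38
tcp_pos: [0.5184, 0.1282, 0.105]
eef_rot: [179.7, 1.1, -90.1]
contact_force: [-0.1, 0.3, 0.5]
gripper_width: 1.001
finger_force: 0.0
```

Run:
```python
from h import *
s=snap("wrist","w3");print(s['tcp_pos'].round(4),s['eef_rot'].round(2),s['q'].round(1),s['contact_force'].round(1))
```

```text
[0.5184 0.1282 0.105 ] [179.66   1.07 -90.14] [ 13.3  23.5  -8.   58.6   1.1 -76.6] [-0.1  0.3  0.5]
```

View pics/w3.png

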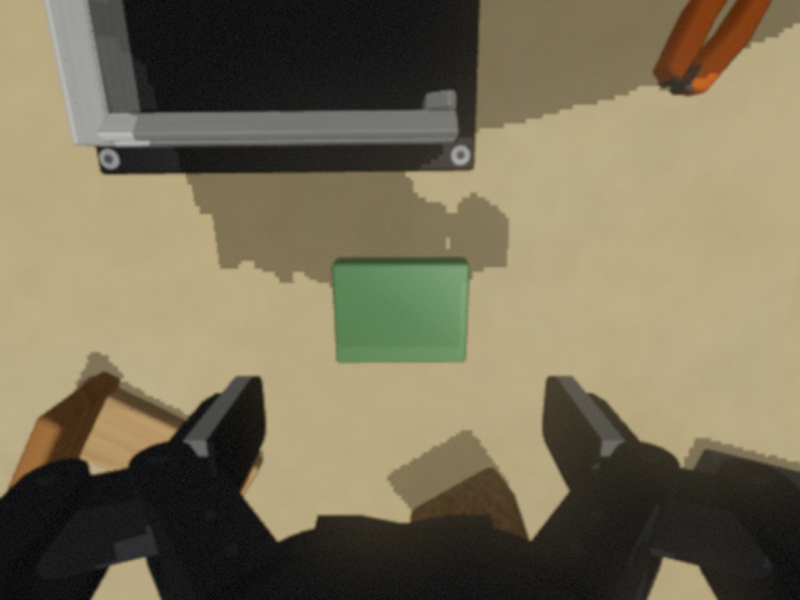

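The wrist view shows the plate at (334,260)–(466,362) between the fingers and nearly square. The jig's left base edge runs from (100,173) to (474,169), and the clamp is at upper right.

Run:
```python
from h import *
s=env.read_state()
def ang(v): return round(np.degrees(np.arctan2(v[1],v[0])),1)
W=lambda l,z:np.array([p2w("wrist",(a/1.5625,b/1.5625),z,s)[:2] for a,b in l])
P=W([(334,260),(469,260),(466,362),(337,362)],.016)
print(P.mean(0).round(4),ang(P[0]-P[1]),ang(P[3]-P[2]),np.linalg.norm(P[0]-P[1]),np.linalg.norm(P[0]-P[3]))
J=W([(100,173),(474,169)],.01);a=ang(J[0]-J[1]);print('jig',J.round(4).tolist(),a,np.linalg.norm(J[0]-J[1]))
r=np.radians(a);print('jig centre',J.mean(0)+.056*np.array([np.sin(r),-np.cos(r)]))
c=P.mean(0);plan(s,(c[0],c[1],.0165),-90)
```

```text
[0.5186 0.129 ] -0.3 -0.4 0.06352895703453573 0.05231954632121992
jig [[0.6559, 0.0629], [0.4851, 0.0618]] 0.4 0.17079140175350593
jig centre [0.5709143  0.00637558]
turn -0.2 then shift mm [ 0.9 -0.7 88.5]
```

Emit:
drive_tool --steps '[[[0.001,-0.0007,0.02,0,0],[0,0,0.03,0,0],[0,0,0.02,0,0],[0,0,0.0125,0,0],[0,0,0.006,0,0],[0,0,0,0,0.45],[0,0,0,0,0.45],[0,0,0,0,0.45],[0,0,0,0,0.45],[0,0,0,0,0.45]]]' --newtons 40

```text
clock: 13.68
tcp_pos: [0.5194, 0.129, 0.0174]
eef_rot: [179.8, 1.1, -90.0]
contact_force: [0.4, -0.6, 5.9]
gripper_width: 0.756
finger_force: 44.9
```

Emit:
drive_tool --steps '[[[0,0,0,0,0.45],[0,0,-0.005,0,0.45],[0,0,-0.01,0,0.45],[0,0,-0.02,0,0.45],[0,0,-0.025,0,0.45],[0,0,-0.02,0,0.45],[0,0,0,0,0.45]]]'

```text
clock: 14.55
tcp_pos: [0.5205, 0.1276, 0.0984]
eef_rot: [179.9, 1.1, -90.0]
contact_force: [-0.0, 1.0, -1.7]
gripper_width: 0.757
finger_force: 44.5
```

Run:
```python
from h import *
s=env.read_state();print(s['tcp_pos'].round(4),s['eef_rot'].round(2),s['q'].round(1),s['contact_force'].round(1));plan(s,(.570,.006,.11),-89.5);plan(s,(.570,.006,.0275),-89.5)
```

```text
[0.5205 0.1276 0.0984] [179.9    1.13 -90.03] [ 13.2  23.9  -8.4  57.5   1.1 -76.8] [-0.   1.  -1.7]
turn -0.5 then shift mm [121.8 -48.4 -14. ]
turn -0.5 then shift mm [123.4 -48.5  68.4]
```

Emit:
drive_tool --steps '[[[0,0,-0.005,-0.5,0.45],[0.015,-0.006,-0.005,0,0.45],[0.03,-0.012,0,0,0.45],[0.03,-0.012,0,0,0.45],[0.03,-0.012,0,0,0.45],[0.017,-0.0064,0,0,0.45],[0,0,0,0,0.45],[0,0,0,0,0.45]]]'

```text
clock: 15.55
tcp_pos: [0.5681, 0.0061, 0.1038]
eef_rot: [179.6, 1.1, -89.5]
contact_force: [0.1, -0.0, -1.8]
gripper_width: 0.753
finger_force: 44.5
```

Run:
```python
from h import *
s=snap("wrist","w4");print(s['tcp_pos'].round(4),s['eef_rot'].round(2));plan(s,(.5702,.006,.029),-89.5)
```

```text
[0.5681 0.0061 0.1038] [179.63   1.11 -89.5 ]
turn -0.0 then shift mm [ 1.6 -2.6 74.8]
```

View pics/w4.png

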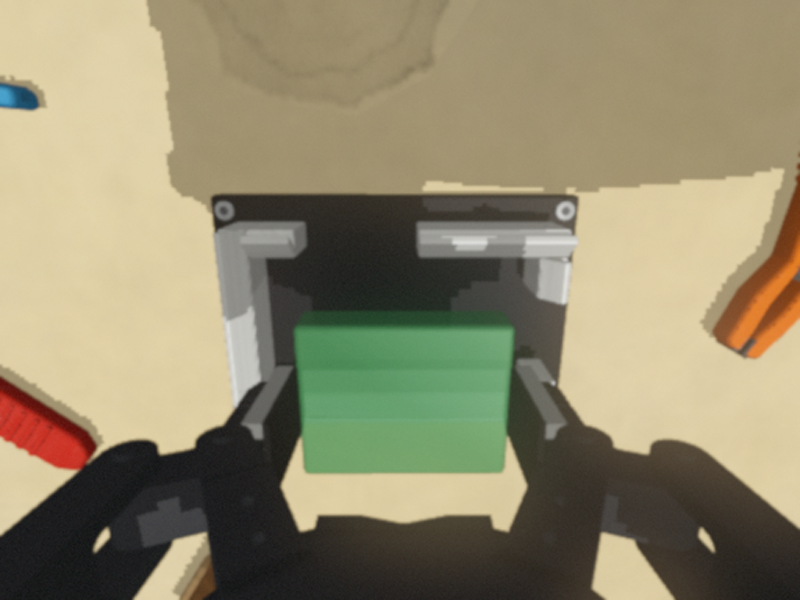

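The plate is held square at (297–512, 313–472) above the bay. The jig's right base corners are at (213,196) and (577,195), with the side gap at columns 305–418.

Run:
```python
from h import *
s=env.read_state()
def ang(v): return round(np.degrees(np.arctan2(v[1],v[0])),1)
J=np.array([p2w("wrist",(a/1.5625,b/1.5625),.01,s)[:2] for a,b in [(213,196),(577,195)]]);a=ang(J[0]-J[1]);r=np.radians(a)
c=J.mean(0)-.056*np.array([np.sin(r),-np.cos(r)]);print(J.round(4).tolist(),a,np.linalg.norm(J[0]-J[1]),'jig centre',c)
g=np.array([p2w("wrist",(a/1.5625,b/1.5625),.036,s)[:2] for a,b in [(305,240),(418,240)]]);print('gap',g.round(4).tolist())
```

```text
[[0.6556, -0.0472], [0.4874, -0.0492]] 0.7 0.1681768789743316 jig centre [0.57084327 0.00780842]
gap [[0.609, -0.0317], [0.5617, -0.0321]]
```

Emit:
drive_tool --steps '[[[0.001,-0.003,0.01,0,0.45],[0,0,0.02,0,0.45],[0,0,0.02,0,0.45],[0,0,0.012,0,0.45],[0,0,0.007,0,0.45],[0,0,0.004,0,0.45],[0,0,0,0,0.45],[0,0,0,0,0.45]]]'

```text
clock: 16.6
tcp_pos: [0.5717, 0.006, 0.0316]
eef_rot: [179.8, 1.1, -89.5]
contact_force: [0.9, -0.3, -1.7]
gripper_width: 0.752
finger_force: 44.5
```

Emit:
drive_tool --steps '[[[0,0,0.001,0,0.45],[0,0,0.001,0,0.45],[0,0,0,0,0.45]]]'

```text
clock: 16.98
tcp_pos: [0.5712, 0.006, 0.029]
eef_rot: [179.7, 1.1, -89.5]
contact_force: [-0.7, -0.0, -0.6]
gripper_width: 0.755
finger_force: 44.5
```

Emit:
drive_tool --steps '[[[0,0,0.001,0,0.45],[0,0,0,0,0.45],[0,0,0,0,0.45]]]'

```text
clock: 17.35
tcp_pos: [0.5712, 0.006, 0.028]
eef_rot: [179.7, 1.1, -89.5]
contact_force: [-0.4, -0.8, -0.7]
gripper_width: 0.757
finger_force: 44.5
```

Emit:
drive_tool --steps '[[[0,0,0.001,0,0.45],[0,0,0,0,0.45],[0,0,0,0,0.45]]]'

```text
clock: 17.73
tcp_pos: [0.5713, 0.0061, 0.0274]
eef_rot: [179.7, 1.1, -89.5]
contact_force: [-1.2, -0.7, 3.5]
gripper_width: 0.757
finger_force: 44.9
```

Emit:
drive_tool --steps '[[[0,0,-0.001,0,0.15],[0,0,0,0,0.1],[0,0,0,0,0.1],[0,0,-0.005,0,0.1],[0,0,-0.015,0,0.1],[0,0,-0.04,0,0.1],[0,0,-0.05,0,0.1],[0,0,-0.05,0,0],[0,0,-0.02,0,0],[0,0,0,0,0]]]'

```text
clock: 18.98
tcp_pos: [0.5737, 0.0026, 0.2114]
eef_rot: [-179.9, 1.1, -89.5]
contact_force: [0.1, 0.2, -0.0]
gripper_width: 1.0
finger_force: 0.0
```

Run:
```python
from h import *
s=env.read_state();print(s['tcp_pos'].round(4),s['eef_rot'].round(2));plan(s,(.481,.23,.21),-53.5)
f=1/1.5625
# clamp tip from w4 pose
s4=dict(s);s4['tcp_pos']=np.array([.5681,.0061,.1038]);s4['eef_rot']=np.array([179.63,1.11,-89.5])
print('clamp',p2w("wrist",(715*f,335*f),.009,s4).round(3))
```

```text
[0.5737 0.0026 0.2114] [-179.95    1.08  -89.52]
turn -36.0 then shift mm [-237.9  -60.7    5.6]
clamp [0.408 0.02  0.009]
```

Emit:
drive_tool --steps '[[[0,0,0,-9,0],[0,0,0,-9,0],[0,0,0,-9,0],[0,0,0,-9,0],[-0.03,-0.0075,0,0,0],[-0.05,-0.013,0,0,0],[-0.05,-0.013,0,0,0],[-0.05,-0.013,0,0,0],[-0.04,-0.01,0,0,0],[-0.018,-0.004,0.005,0,0]]]'

```text
clock: 20.23
tcp_pos: [0.478, 0.2316, 0.2069]
eef_rot: [-179.7, 1.1, -53.4]
contact_force: [0.6, -0.7, -0.4]
gripper_width: 0.993
finger_force: 0.0
```

Emit:
drive_tool --steps '[[[0,0,0,0,0],[0,0,0,0,0]]]'

```text
clock: 20.48
tcp_pos: [0.4796, 0.2289, 0.2073]
eef_rot: [-179.7, 1.0, -53.6]
contact_force: [1.0, -0.1, -0.3]
gripper_width: 0.998
finger_force: 0.0
```

Run:
```python
from h import *
s=snap("wrist","w5");print(s['tcp_pos'].round(4),s['eef_rot'].round(2),s['q'].round(1))
```

```text
[0.4796 0.2289 0.2073] [-179.68    1.03  -53.59] [  24.9   18.3    0.7   72.3    1.1 -101.5]
```

View pics/w5.png

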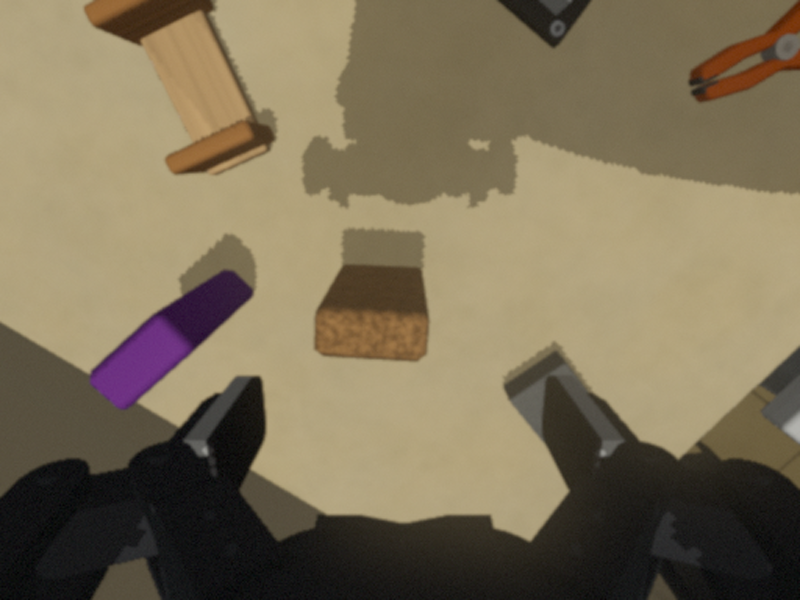

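The cork's top face is at (318,309), (428,316), (427,360) and (317,354). The purple look-alike's top is at (92–190, 315–408).

Run:
```python
from h import *
s=env.read_state()
def ang(v): return round(np.degrees(np.arctan2(v[1],v[0])),1)
W=lambda l,z:np.array([p2w("wrist",(a/1.5625,b/1.5625),z,s)[:2] for a,b in l])
P=W([(318,309),(428,316),(427,360),(317,354)],.111)
c=P.mean(0);print(c.round(4),ang(P[0]-P[1]),ang(P[3]-P[2]),np.linalg.norm(P[0]-P[1]),np.linalg.norm(P[0]-P[3]))
y=np.mean([ang(P[0]-P[1]),ang(P[3]-P[2])])-90;print('yaw',y)
plan(s,(*c,.15),y);plan(s,(*c,.075),y)
t=R.from_euler('z',y,degrees=True).as_matrix()[:2,:2]
print('purple rel (tool x,-tool y)',((W([(190,350),(160,315),(95,378),(122,408)],.111)-c)@t).round(3).tolist())
```

```text
[0.4837 0.2508] 32.6 33.1 0.05550486743165118 0.02463216107315907
yaw -57.15
turn 3.5 then shift mm [-15.4 -14.9  57.8]
turn 3.5 then shift mm [-14.  -14.6 132.8]
purple rel (tool x,-tool y) [[-0.014, 0.094], [0.004, 0.108], [-0.034, 0.146], [-0.051, 0.133]]
```

Emit:
drive_tool --steps '[[[0,0,0,3.5,0],[-0.007,-0.007,0.01,0,0],[-0.007,-0.0076,0.02,0,0],[0,0,0.03,0,0],[0,0,0.03,0,0],[0,0,0.025,0,0],[0,0,0.015,0,0],[0,0,0.003,0,0],[0,0,0,0,0.15],[0,0,0,0,0.45]]]' --newtons 35

```text
clock: 21.78
tcp_pos: [0.4843, 0.2527, 0.0765]
eef_rot: [-179.5, 1.1, -57.0]
contact_force: [0.7, 0.3, -0.6]
gripper_width: 0.7
finger_force: 37.7
```

Emit:
drive_tool --steps '[[[0,0,0,0,0.5],[0,0,0,0,0.5],[0,0,0,0,0.5],[0,0,0,0,0.5]]]'

```text
clock: 22.28
tcp_pos: [0.4842, 0.2527, 0.0764]
eef_rot: [-179.5, 1.1, -57.0]
contact_force: [0.7, -0.4, 5.9]
gripper_width: 0.708
finger_force: 38.2
```

Emit:
drive_tool --steps '[[[0,0,-0.01,0,0.5],[0,0,-0.03,0,0.5],[0,0,-0.03,0,0.5],[0,0,0,11,0.5],[0,0,0,11,0.5],[0,0,0,10.5,0.5],[0,0,0,0,0.5]]]'

```text
clock: 23.15
tcp_pos: [0.4833, 0.2508, 0.1451]
eef_rot: [179.7, 1.1, -88.9]
contact_force: [-0.0, -0.1, -0.9]
gripper_width: 0.705
finger_force: 37.8
```

Run:
```python
from h import *
s=env.read_state();print(s['tcp_pos'].round(4),s['eef_rot'].round(2),s['gripper_width'],s['contact_force'].round(1));plan(s,(.4555,.010,.146),-89.5);plan(s,(.4555,.010,.0885),-89.5)
```

```text
[0.4833 0.2508 0.1451] [179.66   1.06 -88.89] 0.7048735606466588 [-0.  -0.1 -0.9]
turn 0.6 then shift mm [240.4  29.9  -5.1]
turn 0.6 then shift mm [241.5  29.6  52.4]
```

Emit:
drive_tool --steps '[[[0,0,0,0.6,0.5],[0.02,0.003,0,0,0.5],[0.05,0.006,0,0,0.5],[0.05,0.006,0,0,0.5],[0.05,0.006,0,0,0.5],[0.045,0.006,0,0,0.5],[0.025,0.0028,0,0,0.5],[0,0,0,0,0.5],[0,0,0,0,0.5]]]'

```text
clock: 24.28
tcp_pos: [0.4553, 0.0107, 0.1409]
eef_rot: [179.7, 1.1, -89.6]
contact_force: [-0.3, 0.0, -0.5]
gripper_width: 0.704
finger_force: 37.8
```

Run:
```python
from h import *
s=snap("wrist","w6");print(s['tcp_pos'].round(4),s['eef_rot'].round(2));plan(s,(.4555,.010,.0885),-89.5)
```

```text
[0.4553 0.0107 0.1409] [179.69   1.1  -89.62]
turn -0.1 then shift mm [ 1.7 -0.5 52.4]
```

View pics/w6.png

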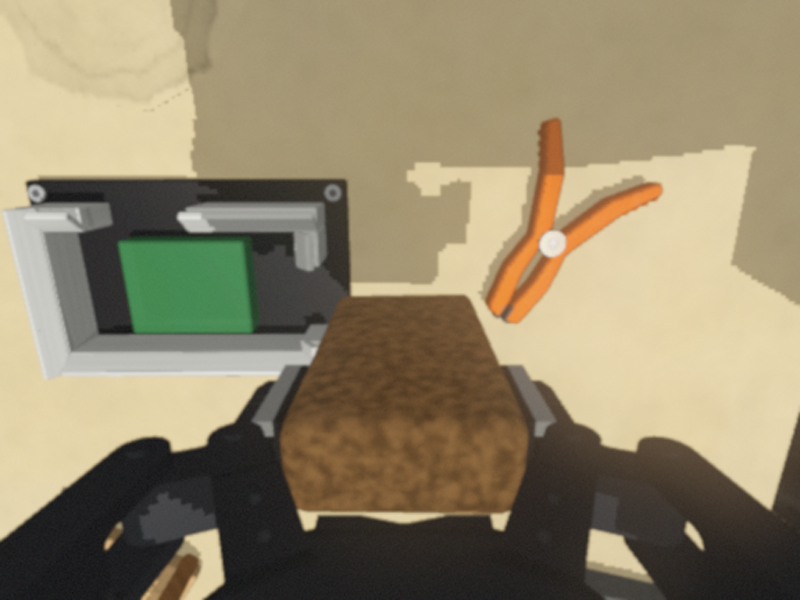

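The plate lies flat in the bay at (121–255, 238–333). The cork is held squarely in front of the front gap, whose stub ends are at rows 270 and 328. The clamp's tip is at (500,310), and the jig base corners are at (27,181) and (347,181).

Run:
```python
from h import *
s=env.read_state()
W=lambda l,z:np.array([p2w("wrist",(a/1.5625,b/1.5625),z,s)[:2] for a,b in l])
J=W([(27,181),(347,181)],.01);d=J[0]-J[1];a=np.arctan2(d[1],d[0]);print(J.round(4).tolist(),np.degrees(a),np.linalg.norm(d));ey=np.array([-np.sin(a),np.cos(a)])
print('centre',J.mean(0)+.056*ey)
print('gap ends',W([(310,272),(310,335)],.040).round(4).tolist())
P=W([(121,240),(250,238),(255,333),(134,333)],.026);print('plate',P.round(4).tolist(),P.mean(0))
print('block foot edge',W([(350,297),(468,297)],.063).round(4).tolist())
print('clamp',W([(490,310),(505,322)],.01).round(3).tolist())
```

```text
[[0.6553, -0.0468], [0.4851, -0.048]] 0.4158897996965932 0.17025282769563446
centre [0.56978167 0.00858957]
gap ends [[0.5014, -0.0053], [0.5032, 0.0284]]
plate [[0.6012, -0.0183], [0.5344, -0.0198], [0.5363, 0.0329], [0.6028, 0.0333]] [0.56866501 0.007033  ]
block foot edge [[0.4792, 0.0007], [0.4253, 0.0004]]
clamp [[0.404, 0.024], [0.395, 0.031]]
```

Emit:
drive_tool --steps '[[[-0.001,0,0.02,0,0.5],[0,0,0.02,0,0.5],[0,0,0.0124,0,0.5],[0,0,0,0,0.5],[0,0,0,0,0.5]]]'

```text
clock: 24.95
tcp_pos: [0.4557, 0.013, 0.0889]
eef_rot: [179.7, 1.1, -89.6]
contact_force: [0.3, -0.8, -0.4]
gripper_width: 0.707
finger_force: 37.9
```

Emit:
drive_tool --steps '[[[0,-0.008,0,0,0.5],[0,-0.012,0,0,0.5],[0,-0.012,0,0,0.5],[0,-0.008,0,0,0.5],[0,0,0,0,0.5]]]'

```text
clock: 25.58
tcp_pos: [0.4959, 0.013, 0.0881]
eef_rot: [179.7, 1.1, -89.6]
contact_force: [-0.4, -0.2, -0.6]
gripper_width: 0.703
finger_force: 37.9
```

Emit:
drive_tool --steps '[[[0,-0.004,0,0,0.5],[0,-0.004,0,0,0.5],[0,-0.004,0,0,0.5],[0,-0.004,0,0,0.5],[0,-0.004,0,0,0.5],[0,-0.004,0,0,0.5],[0,-0.004,0,0,0.5],[0,-0.004,0,0,0.5],[0,0,0,0,0.5]]]'

```text
clock: 26.7
tcp_pos: [0.5278, 0.0132, 0.0881]
eef_rot: [179.7, 1.1, -89.6]
contact_force: [-0.2, 0.6, -0.9]
gripper_width: 0.704
finger_force: 38.1
```

Emit:
drive_tool --steps '[[[0,-0.002,0,0,0.5],[0,-0.001,0,0,0.5],[0,-0.001,0,0,0.5],[0,0,0,0,0.5]]]'

```text
clock: 27.2
tcp_pos: [0.5313, 0.0133, 0.088]
eef_rot: [179.7, 1.1, -89.6]
contact_force: [-0.1, 0.7, -0.3]
gripper_width: 0.706
finger_force: 38.1
```

Emit:
drive_tool --steps '[[[0,-0.001,0,0,0.5],[0,-0.001,0,0,0.5],[0,0,0,0,0.5]]]'

```text
clock: 27.58
tcp_pos: [0.5334, 0.0133, 0.088]
eef_rot: [179.7, 1.1, -89.6]
contact_force: [0.1, -1.1, -0.7]
gripper_width: 0.702
finger_force: 38.1
```

Emit:
drive_tool --steps '[[[0,-0.001,0,0,0.5],[0,0,0,0,0.5]]]'

```text
clock: 27.82
tcp_pos: [0.5343, 0.0133, 0.088]
eef_rot: [179.7, 1.1, -89.6]
contact_force: [-0.3, -0.1, 0.9]
gripper_width: 0.706
finger_force: 38.1
```

Emit:
drive_tool --steps '[[[0,-0.001,0,0,0.5],[0,0,0,0,0.5]]]'

```text
clock: 28.08
tcp_pos: [0.5353, 0.0133, 0.088]
eef_rot: [179.7, 1.1, -89.6]
contact_force: [-0.3, 0.4, -0.4]
gripper_width: 0.702
finger_force: 38.1
```

Emit:
drive_tool --steps '[[[0,-0.001,0,0,0.5],[0,0,0,0,0.5]]]'

```text
clock: 28.32
tcp_pos: [0.5363, 0.0133, 0.088]
eef_rot: [179.7, 1.1, -89.6]
contact_force: [-0.5, 0.8, -0.2]
gripper_width: 0.705
finger_force: 38.1
```

Emit:
drive_tool --steps '[[[0,-0.0005,0,0,0.5],[0,0,0,0,0.5]]]'

```text
clock: 28.58
tcp_pos: [0.5367, 0.0133, 0.088]
eef_rot: [179.7, 1.1, -89.6]
contact_force: [-0.2, -0.7, 0.3]
gripper_width: 0.703
finger_force: 38.1
```

Emit:
drive_tool --steps '[[[0,-0.001,0,0,0.5],[0,0,0,0,0.5]]]'

```text
clock: 28.82
tcp_pos: [0.5378, 0.0133, 0.088]
eef_rot: [179.7, 1.1, -89.6]
contact_force: [-0.4, 0.6, 0.5]
gripper_width: 0.703
finger_force: 38.1
```

Emit:
drive_tool --steps '[[[0,-0.001,0,0,0.5],[0,0,0,0,0.5]]]'

```text
clock: 29.08
tcp_pos: [0.5383, 0.0133, 0.0879]
eef_rot: [179.6, 1.1, -89.6]
contact_force: [-1.9, 2.0, 0.7]
gripper_width: 0.704
finger_force: 38.1
```

Run:
```python
from h import *
s=snap("wrist","w7",(150,100,410,290),3);print(s['tcp_pos'].round(4),s['contact_force'].round(1))
```

```text
[0.5383 0.0133 0.0879] [-1.9  2.   0.7]
```

View pics/w7.png

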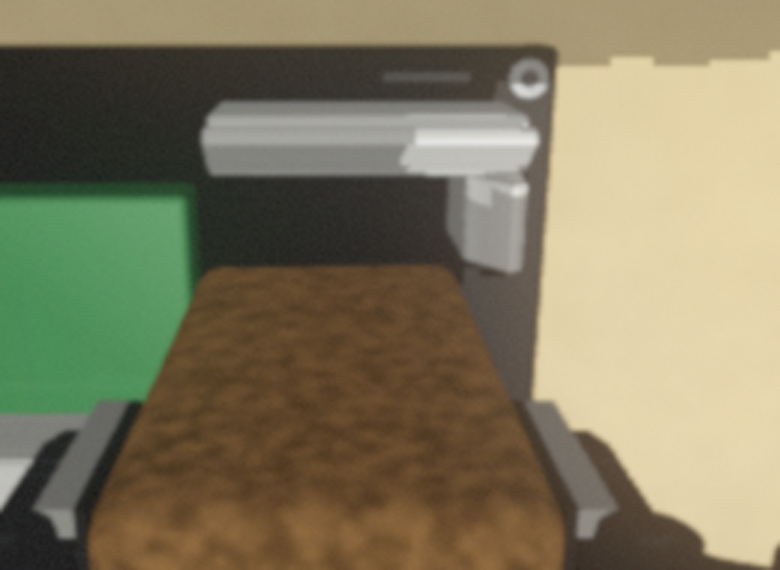

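The crop shows the cork's front face pressed on the plate's near end (edge at column ~193), with the block clear of both gap stubs. The pictures are used up, so I'll rely on force and pixel code from here.

Emit:
drive_tool --steps '[[[0,-0.001,0,0,0.5],[0,0,0,0,0.5]]]'

```text
clock: 29.38
tcp_pos: [0.5385, 0.0133, 0.0877]
eef_rot: [179.5, 1.1, -89.6]
contact_force: [-4.7, 0.1, 2.3]
gripper_width: 0.704
finger_force: 38.4
```

Emit:
drive_tool --steps '[[[0,-0.001,0,0,0.5],[0,0,0,0,0.5],[0,0,0,0,0.5]]]'

```text
clock: 29.75
tcp_pos: [0.5387, 0.0134, 0.0875]
eef_rot: [179.5, 1.1, -89.6]
contact_force: [-5.6, 0.5, 2.8]
gripper_width: 0.707
finger_force: 38.6
```

Emit:
drive_tool --steps '[[[0,0.003,0,0,0.5],[0,0.005,0,0,0.5],[0,0,-0.01,0,0.5],[0,0,-0.03,0,0.5],[0,0,-0.03,0,0.5],[0,0,0,0,0.5]]]'

```text
clock: 30.5
tcp_pos: [0.536, 0.0119, 0.1616]
eef_rot: [-179.8, 1.1, -89.6]
contact_force: [-0.2, -0.1, -1.9]
gripper_width: 0.7
finger_force: 38.3
```

Emit:
drive_tool --steps '[[[0,0,0,10,0.5],[0,0,0,10,0.5],[0,0,0,10,0.5],[0,0,0,10,0.5],[0,0,0,10,0.5],[0,0,0,10,0.5],[0,0,0,10,0.5],[0,0,0,10,0.5],[0,0,0,10,0.5],[0,0,0,0,0.5]]]'

```text
clock: 31.75
tcp_pos: [0.5329, 0.012, 0.1573]
eef_rot: [178.9, -0.3, -179.5]
contact_force: [0.6, -0.8, -0.1]
gripper_width: 0.705
finger_force: 38.2
```

Run:
```python
from h import *
s=env.read_state();print(s['tcp_pos'].round(4),s['eef_rot'].round(2),s['q'].round(1));plan(s,(.593,-.083,.155),-179.5);plan(s,(.593,-.083,.0885),-179.5)
```

```text
[0.5329 0.012  0.1573] [ 178.92   -0.35 -179.49] [ 0.7 20.8 -3.5 66.1  1.1  0.2]
turn 0.0 then shift mm [-59.3 -95.5   0.2]
turn 0.0 then shift mm [-59.7 -96.8  66.7]
```

Emit:
drive_tool --steps '[[[-0.01,-0.016,0,0,0.5],[-0.02,-0.032,0,0,0.5],[-0.02,-0.032,0,0,0.5],[-0.0097,-0.0168,0,0,0.5],[0,0,0.02,0,0.5],[0,0,0.02,0,0.5],[0,0,0.018,0,0.5],[0,0,0.008,0,0.5],[0,0,0,0,0.5],[0,0,0,0,0.5]]]'

```text
clock: 33.0
tcp_pos: [0.5937, -0.0833, 0.0907]
eef_rot: [178.9, -0.2, -179.6]
contact_force: [0.2, -0.2, -0.4]
gripper_width: 0.7
finger_force: 38.2
```

Run:
```python
from h import *
s=snap("wrist","w8");print(s['tcp_pos'].round(4),s['eef_rot'].round(2),s['contact_force'].round(1))
im=cv2.imread("pics/w8.png");h=cv2.cvtColor(im,cv2.COLOR_BGR2HSV);m=cv2.inRange(h,(45,90,40),(90,255,255))
cs=max(cv2.findContours(m,0,1)[0],key=cv2.contourArea);a=cv2.approxPolyDP(cs,6,True)[:,0]
for p in a: print(p,p2w("wrist",p/1.5625,.026,s)[:2].round(4))
```

```text
[ 0.5937 -0.0833  0.0907] [ 178.93   -0.23 -179.59] [ 0.2 -0.2 -0.4]
[553 276] [ 0.5682 -0.0185]
[536 376] [ 0.6145 -0.0219]
[566 410] [ 0.6317 -0.0065]
[648 408] [0.6308 0.0318]
[669 277] [0.5685 0.0315]
[644 269] [0.565  0.0202]
```

Emit:
drive_tool --steps '[[[0,0.005,0.001,0,0.5],[0,0.006,0,0,0.5],[0,0.006,0,0,0.5],[0,0.006,0,0,0.5],[0,0.004,0,0,0.5],[0,0,0,0,0.5]]]'

```text
clock: 33.8
tcp_pos: [0.5929, -0.0558, 0.0894]
eef_rot: [178.9, -0.3, -179.6]
contact_force: [0.5, -0.9, -0.3]
gripper_width: 0.705
finger_force: 38.2
```

Emit:
drive_tool --steps '[[[0,0.002,0,0,0.5],[0,0.002,0,0,0.5],[0,0.002,0,0,0.5],[0,0.002,0,0,0.5],[0,0,0,0,0.5]]]'

```text
clock: 34.42
tcp_pos: [0.5928, -0.048, 0.0895]
eef_rot: [178.9, -0.3, -179.6]
contact_force: [0.2, 0.6, -0.7]
gripper_width: 0.701
finger_force: 38.3
```

Emit:
drive_tool --steps '[[[0,0.001,0,0,0.5],[0,0.001,0,0,0.5],[0,0,0,0,0.5]]]'

```text
clock: 34.8
tcp_pos: [0.5928, -0.0461, 0.0895]
eef_rot: [178.9, -0.3, -179.6]
contact_force: [-0.6, -0.5, -1.0]
gripper_width: 0.704
finger_force: 38.3
```

Emit:
drive_tool --steps '[[[0,0.001,0,0,0.5],[0,0,0,0,0.5]]]'

```text
clock: 35.05
tcp_pos: [0.5928, -0.0451, 0.0896]
eef_rot: [178.9, -0.3, -179.6]
contact_force: [-0.2, -0.1, -0.6]
gripper_width: 0.702
finger_force: 38.3
```

Emit:
drive_tool --steps '[[[0,0.001,0,0,0.5],[0,0.001,0,0,0.5],[0,0,0,0,0.5]]]'

```text
clock: 35.42
tcp_pos: [0.5927, -0.0447, 0.0897]
eef_rot: [179.1, -0.3, -179.7]
contact_force: [-1.1, -4.6, -0.7]
gripper_width: 0.708
finger_force: 38.4
```

Emit:
drive_tool --steps '[[[0,0.001,0,0,0.5],[0,0,0,0,0.5]]]'

```text
clock: 35.67
tcp_pos: [0.5927, -0.0444, 0.0897]
eef_rot: [179.2, -0.3, -179.7]
contact_force: [-0.8, -6.9, 0.5]
gripper_width: 0.702
finger_force: 38.5
```

Emit:
drive_tool --steps '[[[0,0.001,0,0,0.5],[0,0,0,0,0.5]]]'

```text
clock: 35.92
tcp_pos: [0.5927, -0.0443, 0.0898]
eef_rot: [179.3, -0.3, -179.7]
contact_force: [-1.2, -8.2, -1.0]
gripper_width: 0.702
finger_force: 38.6
```

Emit:
drive_tool --steps '[[[0,0.001,0,0,0.5],[0,0,0,0,0.5]]]'

```text
clock: 36.17
tcp_pos: [0.5927, -0.0441, 0.0899]
eef_rot: [179.4, -0.3, -179.8]
contact_force: [-1.0, -10.0, -0.8]
gripper_width: 0.707
finger_force: 38.7
```

Emit:
drive_tool --steps '[[[0,-0.004,0,0,0.5],[0,-0.006,0,0,0.5],[0,-0.006,-0.005,0,0.5],[0,0,-0.02,0,0.5],[0,0,-0.03,0,0.5],[0,0,-0.01,0,0.5],[0,0,0,0,0.5]]]'

```text
clock: 37.05
tcp_pos: [0.5938, -0.0573, 0.1551]
eef_rot: [178.9, -0.2, -179.6]
contact_force: [-0.7, -0.5, -0.7]
gripper_width: 0.703
finger_force: 39.1
```

Emit:
drive_tool --steps '[[[0,0,0,-10,0.5],[0,0,0,-10,0.5],[0,0,0,-10,0.5],[0,0,0,-10,0.5],[0,0,0,-10,0.5],[0,0,0,-10,0.5],[0,0,0,-10,0.5],[0,0,0,-10,0.5],[0,0,0,-10,0.5],[0,0,0,0,0.5]]]'

```text
clock: 38.3
tcp_pos: [0.5924, -0.0572, 0.1528]
eef_rot: [179.5, 1.1, -89.7]
contact_force: [0.4, -0.3, -0.5]
gripper_width: 0.703
finger_force: 39.1
```

Run:
```python
from h import *
s=env.read_state();print(s['tcp_pos'].round(4),s['eef_rot'].round(2),s['q'].round(1));plan(s,(.4555,.0125,.145),-89.6)
```

```text
[ 0.5924 -0.0572  0.1528] [179.54   1.11 -89.73] [ -6.   27.9   6.9  69.6   1.  -96.3]
turn -0.1 then shift mm [-70.5 136.3  10.3]
```

Emit:
drive_tool --steps '[[[-0.01,0.02,0,0,0.5],[-0.02,0.039,0,0,0.5],[-0.02,0.039,0,0,0.5],[-0.0135,0.026,0.005,0,0.5],[-0.007,0.0123,0.005,0,0.5],[0,0,0,0,0.5],[0,0,0,0,0.5]]]'

```text
clock: 39.17
tcp_pos: [0.4571, 0.0122, 0.1465]
eef_rot: [179.7, 1.1, -89.7]
contact_force: [0.3, 0.9, 0.1]
gripper_width: 0.704
finger_force: 39.2
```

Run:
```python
from h import *
s=env.read_state();im=env.read_camera("wrist");cv2.imwrite("pics/w9.png",im);print(s['tcp_pos'].round(4),s['eef_rot'].round(2))
h=cv2.cvtColor(im,cv2.COLOR_BGR2HSV);m=cv2.inRange(h,(45,80,40),(90,255,255));g=cv2.cvtColor(im,cv2.COLOR_BGR2GRAY)
c=max(cv2.findContours(m,0,1)[0],key=cv2.contourArea);x,y,w,hh=cv2.boundingRect(c);print(x,y,w,hh)
for p in cv2.approxPolyDP(c,4,True)[:,0]: print(p,p2w("wrist",p,.026,s)[:2].round(4))
print('down through left-fence edge');
for u in (x+12,x+w//2,x+w-12): print(u,[tuple(int(i) for i in im[v,u]) for v in range(y+hh-4,y+hh+8)])
print('leftward to back fence')
for v in (y+10,y+hh//2,y+hh-10): print(v,[tuple(int(i) for i in im[v,u]) for u in range(x+5,x-8,-1)])
```

```text
[0.4571 0.0122 0.1465] [179.73   1.07 -89.68]
48 155 91 61
[ 48 160] [ 0.6318 -0.011 ]
[ 60 214] [0.6308 0.0372]
[132 214] [0.5675 0.037 ]
[138 208] [0.5616 0.0313]
[130 156] [ 0.5631 -0.0147]
[ 59 155] [ 0.6218 -0.0152]
down through left-fence edge
60 [(98, 148, 83), (96, 146, 83), (95, 142, 85), (99, 131, 95), (112, 125, 114), (121, 126, 124), (121, 126, 126), (126, 129, 129), (137, 141, 142), (163, 168, 167), (182, 186, 186), (185, 190, 190)]
93 [(98, 152, 86), (100, 153, 88), (98, 147, 85), (102, 137, 95), (115, 130, 117), (121, 128, 125), (125, 130, 128), (125, 130, 130), (135, 140, 138), (157, 161, 161), (177, 182, 182), (185, 189, 190)]
127 [(98, 151, 86), (98, 151, 86), (99, 147, 90), (105, 136, 102), (116, 128, 119), (124, 131, 128), (124, 129, 129), (130, 134, 134), (147, 152, 151), (172, 176, 177), (183, 187, 187), (186, 191, 191)]
leftward to back fence
165 [(96, 148, 82), (94, 147, 82), (96, 148, 82), (96, 146, 83), (97, 139, 89), (108, 127, 107), (114, 120, 117), (115, 117, 118), (114, 118, 119), (117, 120, 120), (115, 120, 120), (116, 122, 122), (119, 123, 123)]
185 [(100, 137, 94), (109, 125, 109), (116, 120, 117), (114, 117, 118), (117, 120, 119), (115, 120, 120), (116, 120, 120), (118, 122, 121), (118, 122, 122), (132, 135, 137), (161, 166, 165), (171, 176, 176), (184, 189, 189)]
206 [(117, 120, 120), (116, 120, 121), (117, 120, 119), (111, 113, 114), (117, 121, 120), (141, 146, 145), (166, 171, 170), (184, 189, 189), (194, 199, 199), (198, 203, 203), (199, 204, 204), (198, 203, 204), (199, 203, 203)]
```

Run:
```python
from h import *
s=env.read_state()
for a,b in(((60,214.3),(60,218.8)),((93,214.3),(93,219)),((127,214.3),(127,218.5))): print('left y: plate',p2w("wrist",a,.026,s)[1].round(4),'fence',p2w("wrist",b,.036,s)[1].round(4))
for a,b in(((48.5,165),(39.5,165)),((52.5,185),(43.5,185))): print('back x: plate',p2w("wrist",a,.026,s)[0].round(4),'fence',p2w("wrist",b,.036,s)[0].round(4))
plan(s,(.4571,.0125,.0885),-89.6)
```

```text
left y: plate 0.0375 fence 0.0376
left y: plate 0.0374 fence 0.0377
left y: plate 0.0373 fence 0.0371
back x: plate 0.6325 fence 0.6327
back x: plate 0.6325 fence 0.6329
turn -0.1 then shift mm [ 0.7 -0.  58. ]
```

Emit:
drive_tool --steps '[[[0,0,0.02,0,0.5],[0,0,0.025,0,0.5],[0,0,0.013,0,0.5],[0,0,0,0,0.5],[0,-0.012,0,0,0.5],[0,-0.016,0,0,0.5],[0,-0.016,0,0,0.5],[0,-0.016,0,0,0.5],[0,-0.012,0,0,0.5],[0,0,0,0,0.5]]]'

```text
clock: 40.48
tcp_pos: [0.5296, 0.014, 0.0885]
eef_rot: [179.8, 1.1, -89.6]
contact_force: [-0.6, -0.6, -0.5]
gripper_width: 0.703
finger_force: 39.2
```

Emit:
drive_tool --steps '[[[0,-0.004,0,0,0.5],[0,-0.003,0,0,0.5],[0,-0.002,0,0,0.5],[0,0,0,0,0.5]]]'

```text
clock: 40.98
tcp_pos: [0.5371, 0.014, 0.088]
eef_rot: [179.7, 1.1, -89.6]
contact_force: [0.6, -0.2, -0.5]
gripper_width: 0.705
finger_force: 39.2
```

Emit:
drive_tool --steps '[[[0,-0.001,0,0,0.5],[0,-0.001,0,0,0.5],[0,0,0,0,0.5]]]'

```text
clock: 41.35
tcp_pos: [0.5384, 0.014, 0.0878]
eef_rot: [179.6, 1.1, -89.6]
contact_force: [-2.0, -0.2, 0.9]
gripper_width: 0.703
finger_force: 39.3
```

Emit:
drive_tool --steps '[[[0,-0.001,0,0,0.5],[0,-0.001,0,0,0.5],[0,0,0,0,0.5],[0,0.004,0,0,0.5],[0,0.006,0,0,0.5],[0,0,-0.01,0,0.5],[0,0,-0.03,0,0.5],[0,0,-0.03,0,0.5],[0,0,0,0,0.5]]]'

```text
clock: 42.48
tcp_pos: [0.5342, 0.0126, 0.1616]
eef_rot: [-179.9, 1.1, -89.6]
contact_force: [0.4, 0.7, 0.3]
gripper_width: 0.702
finger_force: 39.5
```

Run:
```python
from h import *
s=env.read_state();print(s['tcp_pos'].round(4),s['contact_force'].round(1));plan(s,(.50,.17,.155),-89.6);plan(s,(.50,.17,.085),-89.6)
```

```text
[0.5342 0.0126 0.1616] [0.4 0.7 0.3]
turn -0.0 then shift mm [-157.4   33.1    9.5]
turn -0.0 then shift mm [-156.1   33.3   79.5]
```

Emit:
drive_tool --steps '[[[-0.02,0.0042,0,0,0.5],[-0.04,0.0084,0,0,0.5],[-0.04,0.0084,0,0,0.5],[-0.036,0.008,0,0,0.5],[-0.02,0.004,0,0,0.5],[0,0,0.02,0,0.5],[0,0,0.03,0,0.5],[0,0,0.02,0,0.5],[0,0,0.008,0,0.5],[0,0,0,0,0.5]]]'

```text
clock: 43.72
tcp_pos: [0.4966, 0.1697, 0.0826]
eef_rot: [179.6, 1.1, -89.6]
contact_force: [0.4, -1.0, -0.2]
gripper_width: 0.703
finger_force: 39.5
```

Emit:
drive_tool --steps '[[[0,0,0.002,0,0.5],[0,0,0.001,0,0.5],[0,0,0,0,0.5]]]'

```text
clock: 44.1
tcp_pos: [0.4973, 0.17, 0.0806]
eef_rot: [179.7, 1.1, -89.6]
contact_force: [-0.2, -0.9, -0.1]
gripper_width: 0.701
finger_force: 39.5
```

Emit:
drive_tool --steps '[[[0,0,0.001,0,0.5],[0,0,0.001,0,0.5],[0,0,0.001,0,0.5],[0,0,0,0,0.5],[0,0,0,0,0.5]]]'

```text
clock: 44.72
tcp_pos: [0.4969, 0.17, 0.0771]
eef_rot: [179.7, 1.1, -89.6]
contact_force: [0.1, -0.6, -0.6]
gripper_width: 0.702
finger_force: 39.5
```

Emit:
drive_tool --steps '[[[0,0,0.001,0,0.5],[0,0,0,0,0.5],[0,0,0,0,0.5]]]'

```text
clock: 45.1
tcp_pos: [0.497, 0.17, 0.0766]
eef_rot: [179.7, 1.1, -89.6]
contact_force: [-1.6, -0.4, 5.5]
gripper_width: 0.706
finger_force: 39.8
```

Emit:
drive_tool --steps '[[[0,0,0.001,0,0.5],[0,0,0,0,0.5],[0,0,0,0,0.5]]]'

```text
clock: 45.48
tcp_pos: [0.497, 0.1701, 0.0766]
eef_rot: [179.7, 1.1, -89.6]
contact_force: [-4.2, -0.7, 11.0]
gripper_width: 0.704
finger_force: 40.4
```

Contact. I'll release gently, lift straight up, then check by pixel code.

Emit:
drive_tool --steps '[[[0,0,-0.0015,0,0.5],[0,0,0,0,0.28],[0,0,0,0,0.15],[0,0,0,0,0],[0,0,0,0,0],[0,0,0,0,0],[0,0,-0.02,0,0],[0,0,-0.05,0,0],[0,0,-0.05,0,0],[0,0,-0.02,0,0]]]'

```text
clock: 46.72
tcp_pos: [0.4993, 0.1678, 0.2203]
eef_rot: [-180.0, 1.2, -89.6]
contact_force: [0.4, 0.4, -0.3]
gripper_width: 1.001
finger_force: 0.0
```

Emit:
drive_tool --steps '[[[0,0,0,0,0],[0,0,0,0,0]]]'

```text
clock: 46.98
tcp_pos: [0.497, 0.1671, 0.2153]
eef_rot: [179.6, 1.0, -89.6]
contact_force: [0.6, -0.9, -0.9]
gripper_width: 0.997
finger_force: 0.0
```

Run:
```python
from h import *
s=env.read_state();im=env.read_camera("wrist");cv2.imwrite("pics/w10.png",im);print(s['tcp_pos'].round(4),s['eef_rot'].round(2),s['finger_force'])
h=cv2.cvtColor(im,cv2.COLOR_BGR2HSV)
m=cv2.inRange(h,(45,80,40),(90,255,255));c=max(cv2.findContours(m,0,1)[0],key=cv2.contourArea)
for p in cv2.approxPolyDP(c,3,True)[:,0]: print('plate',p,p2w("wrist",p,.026,s)[:2].round(4))
m=cv2.inRange(h,(5,90,30),(20,255,200));m[300:]=0
for c in sorted(cv2.findContours(m,0,1)[0],key=cv2.contourArea)[-3:]:
    print('brown',cv2.contourArea(c),cv2.boundingRect(c),[(p.tolist(),p2w("wrist",p,.111,s)[:2].round(3).tolist()) for p in cv2.approxPolyDP(c,4,True)[:,0]])
```

```text
[0.497  0.1671 0.2153] [179.57   1.04 -89.61] 0.0
plate [111   0] [0.6319 0.008 ]
plate [117  35] [0.6301 0.037 ]
plate [186  33] [0.5647 0.0348]
plate [183   0] [0.5657 0.0074]
brown 951.0 (346, 0, 46, 36) [([347, 26], [0.435, 0.046]), ([367, 33], [0.421, 0.05]), ([391, 1], [0.407, 0.03]), ([375, 0], [0.418, 0.03]), ([368, 10], [0.422, 0.036]), ([371, 0], [0.421, 0.03]), ([355, 0], [0.431, 0.03])]
brown 3518.0 (222, 155, 73, 56) [([231, 159], [0.517, 0.139]), ([222, 189], [0.525, 0.164]), ([225, 208], [0.523, 0.18]), ([293, 206], [0.467, 0.178]), ([294, 182], [0.467, 0.158]), ([280, 156], [0.479, 0.137])]
brown 4475.0 (56, 163, 116, 94) [([74, 173], [0.641, 0.151]), ([57, 217], [0.662, 0.188]), ([66, 219], [0.655, 0.19]), ([89, 205], [0.634, 0.178]), ([139, 232], [0.596, 0.202]), ([131, 256], [0.605, 0.224]), ([157, 237], [0.581, 0.206]), ([171, 212], [0.568, 0.184]), ([169, 201], [0.568, 0.174]), ([135, 189], [0.595, 0.164]), ([99, 163], [0.621, 0.143])]
```

Emit:
drive_tool --steps '[[[0.02,0,0,0,0],[0.045,0,0,0,0],[0.045,0,0,0,0],[0.035,0,0,0,0],[0.01,0,0,0,0],[0,0,0,0,0],[0,0,0,0,0],[0,0,0,0,0]]]'

```text
clock: 48.02
tcp_pos: [0.4988, 0.0133, 0.2136]
eef_rot: [179.7, 1.1, -89.5]
contact_force: [-0.0, 0.2, 0.2]
gripper_width: 0.998
finger_force: 0.0
```

Run:
```python
from h import *
s=env.read_state();im=env.read_camera("wrist");print(s['tcp_pos'].round(4),s['eef_rot'].round(2))
h=cv2.cvtColor(im,cv2.COLOR_BGR2HSV);m=cv2.inRange(h,(45,80,40),(90,255,255));c=max(cv2.findContours(m,0,1)[0],key=cv2.contourArea)
for p in cv2.approxPolyDP(c,3,True)[:,0]: print('plate',p,p2w("wrist",p,.026,s)[:2].round(4))
x,y,w,hh=cv2.boundingRect(c);g=im[:,:,1].astype(int)-im[:,:,2]
L=im[:,:,2].astype(int)
def cross(a,t,up): # first sub-pixel crossing
    for i in range(len(a)-1):
        if (a[i]-t)*(a[i+1]-t)<=0 and a[i]!=a[i+1]: return i+(t-a[i])/(a[i+1]-a[i])
    return np.nan
for u in range(x+12,x+w-8,12):
    v0=y+hh-8;e=v0+cross(g[v0:v0+25,u],25,0);f=v0+5+cross(L[v0+5:v0+30,u],150,1)
    print('left',u,p2w("wrist",(u,e),.026,s)[1].round(4),p2w("wrist",(u,f),.036,s)[1].round(4))
for v in range(y+10,y+hh-8,10):
    u0=x+14;e=u0-cross(g[v,u0-24:u0+1][::-1],25,0);f=u0-8-cross(L[v,u0-38:u0-7][::-1],150,1)
    print('back',v,p2w("wrist",(e,v),.026,s)[0].round(4),p2w("wrist",(f,v),.036,s)[0].round(4))
```

```text
[0.4988 0.0133 0.2136] [179.68   1.09 -89.51]
plate [130 147] [ 0.632  -0.0103]
plate [136 191] [0.6311 0.0379]
plate [194 190] [0.5676 0.0363]
plate [192 144] [ 0.567 -0.014]
plate [137 143] [ 0.6242 -0.0146]
left 142 0.0386 0.0407
left 154 0.0385 0.0406
left 166 0.0384 0.0403
left 178 0.0383 0.0401
back 153 0.6325 0.6345
back 163 0.6325 0.6344
back 173 0.6325 0.6337
back 183 0.6324 0.6341
```

```bash
python3 -c "
from bench import env
print(env.finish_job())"
```

```text
the job is handed in; nothing more can be done
None
```

The job is handed in at about 48 s: wrist-camera measurements put the plate flush against the back and left fences, the cork block stands upright clear of the jig, and the jar, bottle and clamp were not approached.

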